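# Send the welded bracket out through the one-way gate

## Robot

A 6-joint arm with a two-finger parallel gripper is mounted at the origin on the work surface. World frame = base frame: x ahead of the robot, y to its left, z up, the work surface at z = 0. Lengths are in mm, angles in rad, forces in N, time in s.
With the tool pointing down it reaches from about 275 to 750 mm from the base axis. Payload 10.2 kg.
Tool frame: the origin (TCP) lies midway between the tips of the shut fingers; the grasp point (between the pads) lies 19 mm behind it; z points along the fingers, y is the line along which they close (so a half turn about z gives the same grasp; the last joint's range is limited). The gripper opens to 85 mm and grips with 20 to 120 N. Pads are 22 mm wide; open, the fingers measure 114 mm over their backs; the gripper's body (76 mm by 85 mm) begins 54 mm behind the grasp point. The pads swing forward as they close: fully open they stand 13 mm farther back than shut.
Start: joints at [-1.343, 0.313, 1.498, -0, 1.331, -0.223], TCP at [228.724, -472.564, 231.294] pointing down, gripper open.
Joint ranges: [-2.94, 2.94], [-0.97, 2.17], [0.19, 2.56], [-1.23, 4.37], [0.02, 3.11], [-2.88, 2.88]. Speed limits (rad/s): [2.39, 2.39, 3.01, 3.14, 3.14, 3.14].

## Interface

Orientations are given as a unit quaternion [w, x, y, z].
In Python, from rig import sense, capture, finish_job, find_in, place_of gives the robot as it stands. The module is installed in compiled form; this text tells all that it offers.
- The arm moves only by the shell command python3 -m jog 'ROWS' [FORCE]. ROWS is JSON, a list of rows, each an object of numbers: "tx", "ty", "tz": the shift along the tool's x, y, z in mm; "ax", "ay", "az": the turn, a rotation vector about the tool's x, y, z in rad; "jaw": the closure, from -1 (fully open) to 1 (shut), so that 0 is half open. In form: [{"tx": .., "ty": .., "tz": .., "ax": .., "ay": .., "az": .., "jaw": ..}, ...]. A call has 1 to 5 rows; each row shifts and turns the commanded pose from where the row before left it, along the tool's axes as they then stand; what a row does not reach is not made up. A row lasts 1/8 s, in which the tool goes at most 62.5 mm and 10.7 degrees, less where a joint would pass 70% of its speed; a pose out of reach is approached as far as the arm can. A call with a gripper value outside its range is refused whole. The fingers move at their own pace and stop on an object; FORCE is the grip in N (left out, the last holds). Time passes only in rows, so rows that do not move let the fingers close. It gives the time, the measured TCP pose, the force, the opening and the grip force at its end, in the units of the state.
- sense(): the state, without advancing time (a new reading comes with each control period).
- capture(name): name is "side" or "top" or "wrist"; returns a dict with "color" (384x512x3 uint8, red, green, blue), "depth" (384x512 float32, mm along the optical axis (not along the pixel's ray), 0 where there is no reading), "fx", "fy", "cx", "cy" (pixels), "camera_from_world" (4x4, takes a point from world to camera coordinates); the wrist camera has in their place "mount" (4x4, takes a point from camera to tool coordinates, whose origin is the TCP and whose axes are the flange's). Camera axes: x right, y up, looking along -z (the intrinsics and any distortion apply to the point x, -y, -z); pixel columns grow to the right and rows downward; lengths in mm; the calibration is good to about 2 mm. A picture is of the moment at which its call begins: read the wrist's pose just before it.
- finish_job(): hands the job in; it is judged then, once.
Trained networks look in the newest picture that a camera, given by its name, has taken for a name from the list of things; names that differ only in an ending like _2 or _b are one class to them, and where a whole thing is asked for, a point or a joint stands for the part that bears it (a point fixed in the world has none). Each returns a list of dicts, best first, with "conf" (0 to 1); they miss things now and then, are a little off and sometimes report something else, mostly with a low value. They report only what shows in the picture. A call takes as long as a camera call.
- find_in(query, camera): "centre" ([column, row] in pixels, amid what is visible of it).
- place_of(query, camera): "centre" ([column, row] in pixels: a listed point, or the origin of a listed thing).
The state is a dict: "time_s": time; "joints": joint angles; "dq": joint speeds; "tau": joint torques, N m; "eef_pos": TCP position; "ee_rot": TCP orientation; "force": force on the tool from outside, world axes, zero at the start; "wrist_torque": the same for the moment, N m; "grip_width": opening from 0.0 (shut) to 1.0 (fully open); "grip_force": force on a finger pad.
Only numpy, scipy, OpenCV 4.12 (cv2) and the standard library are available. Lean on these libraries where they do the work, as an engineer would, in place of code of your own. Each camera call takes 0.05 s, during which the arm holds its last target. There are 200 camera calls.

## Task

Slide the red thumb latch sideways, towards the gate, so that the sprung amber cover flips open, and leave it open. Then push the steel bracket along the lane floor, never lifting or tipping it, through the yellow one-way gate until it is wholly past and the gate has swung fully shut behind it. Leave the other things on the bench where they are.

Things in the scene. Friction and masses are not known exactly. Their poses are not given: they have to be found in the camera images.
- lane: blue sheet-metal lane fixed to the bench, 92 wide (x), 382 long (y from -171 to 211). Origin: underside of its 5 thick black floor plate, mid-width, below the closed gate. +x points away from the robot, +y is the way parts travel, z up. Side walls: inner faces x +-40, outer +-46, tops z 50. Moves and turns (up to 0.3 rad) from run to run
- bay (a point): middle of the floor of the covered bay, where the bracket starts: lane x -5, y -82.5, z 5. A white guide strip on the far wall narrows the bay to x -40 to +30. The bay runs from the inner face of its end wall at y -165 to the gate at y 0; walls to z 50
- outfeed (a point): a point on the floor of the outfeed beyond the gate: lane x 0, y 130, z 5. The outfeed is open-topped, from the gate at y 0 to the inner face of its end wall at y 205; walls to z 50
- bracket_center (a point): centre of the loose steel angle bracket (about 0.32 kg, varies), mid-footprint, 20 above its underside. Base 56 (x) x 60 (y) x 8, an 8 thick full-width upright plate along its rear (-y) edge, 40 tall overall, flat rear face 30 behind this point; axes near the lane's. Stands on the lane floor at lane y -77 to -57, at least 55 clear behind it
- latch_tab (a point): centre of the upright red thumb tab, 16 (x) x 14 (y) x 24 tall: lane x -72, z 74 (tab z 62 to 86), lane y -110 at joint 0. Below z 62: its 16 long foot on a ledge of the robot-side wall (to x -86, y -131 to -61, top z 48) and a steel tongue (z 56 to 60) over the cover's catch
- latch (a joint): how far the latch has slid along lane +y, m: 0 shut (starts 0 to 0.004), end of travel 0.028. The cover is released at about 0.016. Sliding takes 1 to 3 N; it stays where it is left
- cover_edge (a point): middle of the free (robot-side) edge of the cover: an amber panel in a steel frame, 88 (x) x 166 (y) x 4, lying over the bay on the wall tops at z 51 to 55 when shut. Shut, it bars the bay from above; the bracket shows dimly through it
- cover (a joint): cover angle, rad: 0 shut, 2.95 fully open. Hinge line along lane y at lane x 46, z 53 (far wall). When released, a spring flips it up and right over, away from the robot, in about 2 s if nothing is in the way; open, it lies nearly level beside the lane, out to lane x 140, at z below 85
- gate_tip (a point): free edge, mid-height, of the yellow gate: an upright leaf 66 long, 4 thick, from z 9 to 47, across the lane at y 0 when shut, pivoted on a vertical pin at lane x 38
- gate (a joint): gate angle, rad: 0 shut, 1.55 fully swung. It swings only towards lane +y (against a stop the other way) with a light spring, under 1.5 N at its tip, which shuts it again. The leaf sweeps to 68 past the gate line, so it can only shut when the bracket's rear and the pusher are clear of that. Pushing the bracket through takes up to about 10 N
- magnet: red arrow-shaped welding magnet, 110 x 70 x 16; loose, stands on the bench beside the lane, origin at its underside; a bystander
- brush: hand brush lying flat; loose, stands on the bench beside the lane, origin at its underside; a bystander
- wrench: steel wrench lying flat; loose, stands on the bench beside the lane, origin at its underside; a bystander
- bar: steel flat bar, 260 x 32 x 6; loose, stands on the bench beside the lane, origin at its underside; a bystander

How it is judged:
By the outcome, as a careful person would: the job done as asked, in the order asked, and still so for the second after the job is handed in, with the robot touching nothing.
It also fails if it takes over 58 s, if anything falls off the work surface, if the arm or the gripper's body presses on something with over 40 N, if the wrist force passes 120 N, or if a joint passes its speed limit or range.

## Working session

There is one attempt and no reset: what is moved stays moved. The work goes in short steps, Python scripts to look and compute and a shell command to move; the robot and the scene stay as the last step left them, time stands still between calls to the robot, and variables do not carry over. Pictures are saved under pics/ and viewed, at most 10 in all, crops included, and the job is handed in when it is done.

```bash
mkdir -p pics; cat > h.py <<'E'
import numpy as np, cv2
from rig import sense, capture, find_in, place_of
from scipy.spatial.transform import Rotation as R
def rot(s): q=s["ee_rot"]; return R.from_quat([q[1],q[2],q[3],q[0]])
def w_from_c(c,s):
    if "mount" in c:
        T=np.eye(4);T[:3,:3]=rot(s).as_matrix();T[:3,3]=s["eef_pos"]; return T@np.array(c["mount"])
    return np.linalg.inv(np.array(c["camera_from_world"]))
def ray(c,s,px):
    T=w_from_c(c,s); d=np.array([(px[0]-c["cx"])/c["fx"],-(px[1]-c["cy"])/c["fy"],-1.]); return T[:3,3],T[:3,:3]@d
def atz(c,s,px,z):
    o,d=ray(c,s,px); return o+d*(z-o[2])/d[2]
def dep(c,s,px):
    o,d=ray(c,s,px); u,v=int(px[0]),int(px[1]); w=c["depth"][max(v-2,0):v+3,max(u-2,0):u+3]; w=w[w>0]
    return o+d*np.median(w) if len(w) else None
E
python3 - <<'E'
from h import *
np.set_printoptions(precision=1,suppress=True)
s=sense();print(s["joints"],s["eef_pos"],s["ee_rot"],s["force"],s["grip_width"]); print(rot(s).as_matrix())
ims=[]
for cam in ["top","side"]:
    c=capture(cam); cv2.imwrite(f"pics/{cam}0.png",c["color"][:,:,::-1]); 
    print(cam,w_from_c(c,s)[:3,3], [k for k in c])
    for q in ["latch_tab","gate_tip","cover_edge","bracket_center","bay","outfeed","lane","magnet","brush","wrench","bar"]:
        r=place_of(q,cam)
        if r: print(q,np.array(r[0]["centre"]),r[0]["conf"],dep(c,s,r[0]["centre"]))
E
```

```text
[-1.3  0.3  1.5  0.   1.3 -0.2] [ 228.7 -472.3  230.7] [-0.   1.   0.2 -0. ] [ 0.9  0.2 -0. ] 0.9997488897891951
[[ 0.9  0.4 -0. ]
 [ 0.4 -0.9  0. ]
 [ 0.  -0.  -1. ]]
top [ 412.7   35.8 1140.5] ['color', 'depth', 'fx', 'fy', 'cx', 'cy', 'camera_from_world']
latch_tab [302.3 189.2] 0.44 [543.  -94.3  59.6]
gate_tip [266.9 186. ] 0.6 [560.5  15.8   7.8]
cover_edge [295.7 187.7] 0.62 [549.  -74.6  50.5]
bay [290.1 178. ] 0.93 [579.2 -56.9  56.7]
outfeed [224.3 182.2] 0.97 [574.5 156.7   4.4]
lane [265.3 179. ] 0.84 [583.9  20.9   7.9]
magnet [156.4 217.3] 0.85 [459.4 374.6  16.4]
brush [383.8 218.8] 0.68 [ 450.3 -358.9   20.3]
wrench [412.1 177.7] 0.82 [ 586.3 -466.4    0.8]
bar [121.6 187.1] 0.67 [559.9 495.8   6.9]
side [ 218.6 1075.3  876.1] ['color', 'depth', 'fx', 'fy', 'cx', 'cy', 'camera_from_world']
latch_tab [279.1 169.8] 0.59 [529.7 -91.8  71.8]
gate_tip [260.5 200.8] 0.71 [556.8  14.5  20.7]
cover_edge [269.6 177. ] 0.73 [554.4 -71.7  52.4]
bracket_center [253.1 188.1] 0.69 [583.2   5.6  56.4]
outfeed [243.6 228.9] 0.98 [569.8 133.1   2.9]
lane [250.4 204.6] 0.94 [586.4  23.5   5.8]
magnet [248.1 306.4] 0.78 [463.2 403.1  15. ]
brush [321.4 148.8] 0.89 [ 444.4 -352.6   14.2]
wrench [288.4 134.1] 0.52 [ 589.7 -440.     2.9]
bar [187.3 327.1] 0.76 [577.5 494.7   6.5]
```

View pics/top0.png

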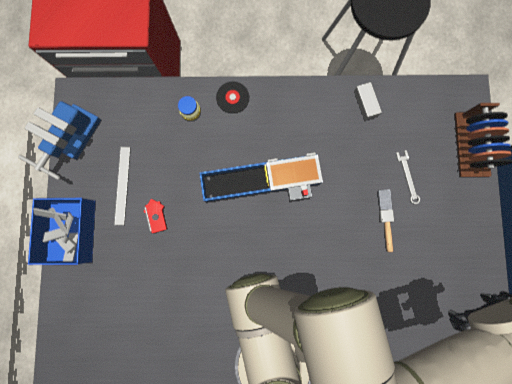

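View pics/side0.png

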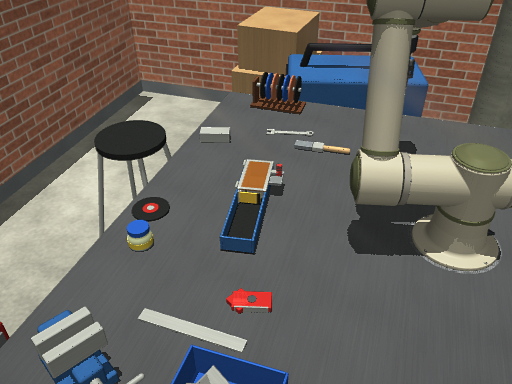

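The top view shows the lane from about (201,185) to (322,165). The cover is on its right half, the latch is near (305,192), and the magnet, brush, wrench and bar are well clear. Lane yaw is roughly +0.16. I'll turn the tool so its x axis lies along lane +y.

```bash
python3 -m jog '[{"az":-0.18,"jaw":1},{"az":-0.18,"jaw":1},{"az":-0.18,"jaw":1},{"az":-0.18,"jaw":1},{"az":-0.18,"jaw":1}]'; python3 -m jog '[{"az":-0.18,"jaw":1},{"az":-0.18,"jaw":1},{"az":-0.05,"jaw":1}]'; python3 - <<'E'
from h import *
s=sense();c=capture("wrist");print(rot(s).as_matrix().round(3),s["eef_pos"],np.array(c["mount"]).round(2),c["fx"],c["cx"],c["cy"])
M=rot(s).as_matrix();print("delta to (470,-60,300) tool:",M.T@(np.array([470,-60,300])-s["eef_pos"]))
E
```

```text
[[ 0.9    0.436  0.   ]
 [ 0.436 -0.9   -0.   ]
 [ 0.     0.    -1.   ]] [ 228.72840349 -472.58461608  231.29060692] [[  -0.      0.96    0.27   68.83]
 [   1.      0.     -0.      1.02]
 [  -0.      0.27   -0.96 -143.99]
 [   0.      0.      0.      1.  ]] 328.77743359775815 252.15714215416924 197.3163143091945
delta to (470,-60,300) tool: [ 396.92236276 -266.25387016  -68.70621497]schema error: expected keys tx, ty, tz, ax, ay, az, jaw
schema error: expected keys tx, ty, tz, ax, ay, az, jaw
```

```bash
python3 -m jog '[{"tx":0,"ty":0,"tz":0,"ax":0,"ay":0,"az":-0.18,"jaw":1},{"tx":0,"ty":0,"tz":0,"ax":0,"ay":0,"az":-0.18,"jaw":1},{"tx":0,"ty":0,"tz":0,"ax":0,"ay":0,"az":-0.18,"jaw":1},{"tx":0,"ty":0,"tz":0,"ax":0,"ay":0,"az":-0.18,"jaw":1},{"tx":0,"ty":0,"tz":0,"ax":0,"ay":0,"az":-0.18,"jaw":1}]'; python3 -m jog '[{"tx":0,"ty":0,"tz":0,"ax":0,"ay":0,"az":-0.18,"jaw":1},{"tx":0,"ty":0,"tz":0,"ax":0,"ay":0,"az":-0.18,"jaw":1},{"tx":0,"ty":0,"tz":0,"ax":0,"ay":0,"az":-0.05,"jaw":1}]'; python3 - <<'E'
from h import *
s=sense()
M=rot(s).as_matrix();print(M.round(3),"delta to (500,-130,270) tool:",M.T@(np.array([500,-130,270])-s["eef_pos"]))
E
```

```text
time_s: 1.88
eef_pos: [228.7, -472.6, 231.3]
ee_rot: [-0.0, 0.779, 0.628, -0.0]
force: [0.7, -1.0, -0.8]
grip_width: 0.003
grip_force: 0.0
time_s: 2.25
eef_pos: [228.7, -472.6, 231.3]
ee_rot: [-0.0, 0.636, 0.772, 0.0]
force: [-0.5, -0.3, 0.6]
grip_width: -0.001
grip_force: 0.0
[[-0.192  0.981 -0.   ]
 [ 0.981  0.192  0.   ]
 [ 0.    -0.    -1.   ]] delta to (500,-130,270) tool: [284.1403968  331.98138229 -38.69991104]
```

```bash
python3 -m jog '[{"tx":35,"ty":42,"tz":-8,"ax":0,"ay":0,"az":0,"jaw":1},{"tx":35,"ty":42,"tz":-8,"ax":0,"ay":0,"az":0,"jaw":1},{"tx":35,"ty":42,"tz":-8,"ax":0,"ay":0,"az":0,"jaw":1},{"tx":35,"ty":42,"tz":-8,"ax":0,"ay":0,"az":0,"jaw":1},{"tx":35,"ty":42,"tz":-7,"ax":0,"ay":0,"az":0,"jaw":1}]'; python3 -m jog '[{"tx":35,"ty":42,"tz":0,"ax":0,"ay":0,"az":0,"jaw":1},{"tx":35,"ty":42,"tz":0,"ax":0,"ay":0,"az":0,"jaw":1},{"tx":39,"ty":38,"tz":0,"ax":0,"ay":0,"az":0,"jaw":1},{"tx":0,"ty":0,"tz":0,"ax":0,"ay":0,"az":0,"jaw":1},{"tx":0,"ty":0,"tz":0,"ax":0,"ay":0,"az":0,"jaw":1}]'; python3 - <<'E'
from h import *
np.set_printoptions(precision=1,suppress=True)
s=sense();c=capture("wrist");cv2.imwrite("pics/w1.png",c["color"][:,:,::-1]);print(s["eef_pos"],s["joints"])
for q in ["latch_tab","gate_tip","cover_edge","bracket_center","bay","outfeed","lane"]:
    r=place_of(q,"wrist")
    if r: print(q,np.array(r[0]["centre"]),r[0]["conf"],dep(c,s,r[0]["centre"]))
E
```

```text
time_s: 2.88
eef_pos: [402.8, -259.6, 270.8]
ee_rot: [0.0, 0.637, 0.771, -0.0]
force: [0.3, -0.5, -0.5]
grip_width: 0.002
grip_force: 0.0
time_s: 3.5
eef_pos: [500.9, -131.2, 270.2]
ee_rot: [-0.0, 0.637, 0.771, -0.0]
force: [0.0, 0.4, -1.0]
grip_width: 0.001
grip_force: 0.0
[ 500.9 -131.2  270.2] [-0.5  0.3  1.5 -0.   1.4 -0.7]
latch_tab [290.7 146.5] 0.74 [533.6 -96.6  87.8]
gate_tip [329.1  40.5] 0.62 [561.3  20.7   6.3]
cover_edge [315.2 126. ] 0.57 [558.6 -73.5  57.6]
lane [351.4  47.6] 0.69 [575.5   7.8  58.1]
```

View pics/w1.png

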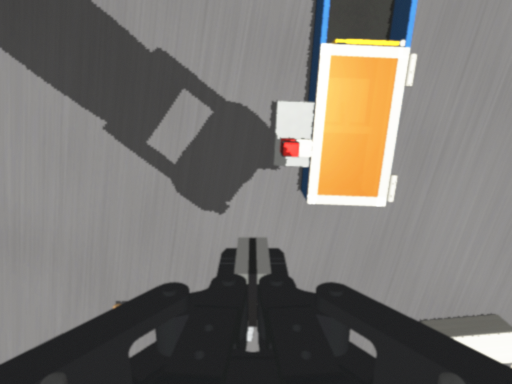

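The wrist view shows the white cover frame with corners near (322,43), (409,46), (386,206) and (308,203), and the red tab at (290,147). I'll work out the lane pose from those corners and the tab.

```bash
python3 - <<'E'
from h import *
np.set_printoptions(precision=1,suppress=True)
s=sense();c=capture("wrist")
hsv=cv2.cvtColor(c["color"],cv2.COLOR_RGB2HSV)
# cover outline: white frame + amber, by height 45..65
T=w_from_c(c,s);v,u=np.mgrid[:384,:512];d=c["depth"]
P=np.stack([(u-c["cx"])/c["fx"]*d,-(v-c["cy"])/c["fy"]*d,-d],-1)@T[:3,:3].T+T[:3,3]
m=((P[...,2]>50)&(P[...,2]<63)&(d>0)&(v<230)).astype(np.uint8)
m=cv2.morphologyEx(m,cv2.MORPH_OPEN,np.ones((9,9)))
cs,_=cv2.findContours(m,0,1);k=max(cs,key=cv2.contourArea);print(cv2.boxPoints(cv2.minAreaRect(k)))
a=cv2.findContours(((hsv[...,0]<25)&(hsv[...,0]>8)&(hsv[...,1]>120)&(v<230)).astype(np.uint8),0,1)[0];a=max(a,key=cv2.contourArea)
q=cv2.approxPolyDP(cv2.convexHull(a),6,True)[:,0];print(q,"\n",np.array([atz(c,s,p,54) for p in q]))
for p in [(322,43),(409,46),(386,206),(308,203)]: print(atz(c,s,p,55))
mm=P[m>0]; print(np.median(mm[:,2]))
b=cv2.boxPoints(cv2.minAreaRect(mm[:,:2].astype(np.float32)));print("world box",b)
red=((hsv[...,0]<6)|(hsv[...,0]>174))&(hsv[...,1]>150)&(v<230); top=P[red]; t=top[top[:,2]>80];print("tab top",t.min(0),t.max(0),t.mean(0))
E
```

```text
[[299.9 201.3]
 [321.2  35.8]
 [417.2  48.2]
 [395.8 213.7]]
[[331  56]
 [396  59]
 [376 195]
 [318 193]] 
 [[ 558.6   -3.    54. ]
 [ 624.3    6.7   54. ]
 [ 645.7 -135.4   54. ]
 [ 580.4 -145.5   54. ]]
[546.5   6.8  55. ]
[633.1  20.6  55. ]
[ 660.3 -145.7   55. ]
[ 571.8 -158.9   55. ]
57.19154898143307
world box [[ 539.3    5.5]
 [ 563.9 -159.3]
 [ 666.4 -144. ]
 [ 641.9   20.7]]
tab top [ 525.9 -106.3   82.4] [541.7 -91.7  89.7] [533.5 -98.8  87.1]
```

```bash
python3 -m jog '[{"tx":0,"ty":0,"tz":0,"ax":0,"ay":0,"az":0.038,"jaw":1},{"tx":-7,"ty":33,"tz":30,"ax":0,"ay":0,"az":0,"jaw":1},{"tx":0,"ty":0,"tz":55,"ax":0,"ay":0,"az":0,"jaw":1},{"tx":0,"ty":0,"tz":45,"ax":0,"ay":0,"az":0,"jaw":1},{"tx":0,"ty":0,"tz":0,"ax":0,"ay":0,"az":0,"jaw":1}]' ; python3 - <<'E'
from h import *
np.set_printoptions(precision=1,suppress=True)
s=sense();c=capture("wrist");cv2.imwrite("pics/w2.png",c["color"][:,:,::-1])
M=rot(s).as_matrix();print(s["eef_pos"],M.round(3))
for q in ["latch_tab","cover_edge","gate_tip"]:
    r=place_of(q,"wrist")
    if r:
        w=dep(c,s,r[0]["centre"]);print(q,r[0],w,"tool:",M.T@(w-s["eef_pos"]))
E
```

```text
time_s: 4.58
eef_pos: [533.4, -132.3, 137.9]
ee_rot: [-0.003, 0.651, 0.759, -0.001]
force: [0.3, -0.6, -0.3]
grip_width: -0.002
grip_force: 0.0
[ 533.4 -132.3  137.9] [[-0.2  1.  -0. ]
 [ 1.   0.2  0. ]
 [ 0.  -0.  -1. ]]
cover_edge {'centre': [301.9, 130.4], 'conf': 0.62} [558.7 -76.4  57.7] tool: [51.2 33.9 80.2]
gate_tip {'centre': [264.2, 163.2], 'conf': 0.17} [535.6 -97.3  87.3] tool: [34.1  7.7 50.7]
```

View pics/w2.png

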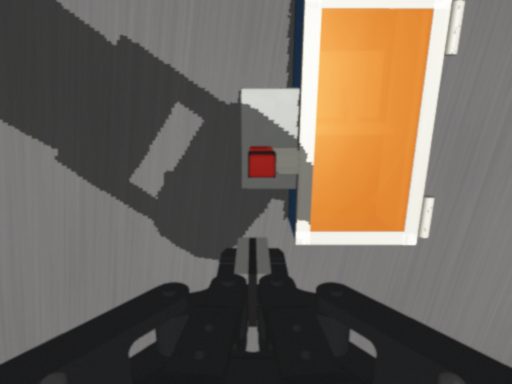

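Tab at (262,163), cover still shut, and the fingers are behind it. I'll descend and push.

```bash
python3 -m jog '[{"tx":0,"ty":4,"tz":40,"ax":0,"ay":0,"az":0,"jaw":1},{"tx":0,"ty":0,"tz":30,"ax":0,"ay":0,"az":0,"jaw":1},{"tx":7,"ty":0,"tz":0,"ax":0,"ay":0,"az":0,"jaw":1},{"tx":7,"ty":0,"tz":0,"ax":0,"ay":0,"az":0,"jaw":1},{"tx":6,"ty":0,"tz":0,"ax":0,"ay":0,"az":0,"jaw":1}]'; python3 -m jog '[{"tx":6,"ty":0,"tz":0,"ax":0,"ay":0,"az":0,"jaw":1},{"tx":6,"ty":0,"tz":0,"ax":0,"ay":0,"az":0,"jaw":1},{"tx":6,"ty":0,"tz":0,"ax":0,"ay":0,"az":0,"jaw":1},{"tx":0,"ty":0,"tz":0,"ax":0,"ay":0,"az":0,"jaw":1},{"tx":0,"ty":0,"tz":0,"ax":0,"ay":0,"az":0,"jaw":1}]'; python3 - <<'E'
from h import *
np.set_printoptions(precision=1,suppress=True)
s=sense();c=capture("wrist");cv2.imwrite("pics/w3.png",c["color"][:,:,::-1])
E
```

```text
time_s: 5.4
eef_pos: [536.6, -112.5, 72.2]
ee_rot: [0.002, 0.651, 0.759, 0.0]
force: [1.1, -2.0, 1.4]
grip_width: 0.004
grip_force: 0.9
time_s: 6.02
eef_pos: [532.8, -94.6, 70.1]
ee_rot: [-0.0, 0.651, 0.759, -0.0]
force: [-0.1, -0.0, 0.4]
grip_width: 0.005
grip_force: 0.0
```

View pics/w3.png

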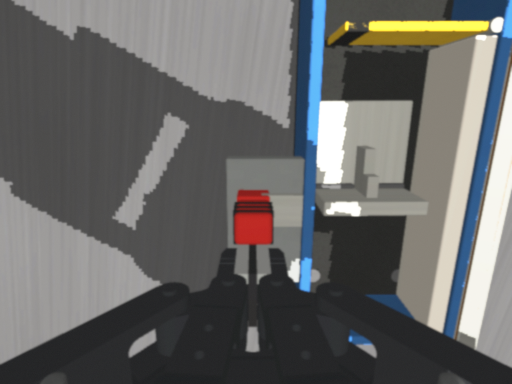

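The cover has swung off the bay. The bracket shows with its upright's top edge at about rows 190–212, columns 315–425. I'll back off, rise and measure.

```bash
python3 -m jog '[{"tx":-8,"ty":0,"tz":0,"ax":0,"ay":0,"az":0,"jaw":1},{"tx":-10,"ty":0,"tz":-50,"ax":0,"ay":0,"az":0,"jaw":1},{"tx":-10,"ty":0,"tz":-55,"ax":0,"ay":0,"az":0,"jaw":1},{"tx":-12,"ty":30,"tz":-20,"ax":0,"ay":0,"az":0,"jaw":1},{"tx":0,"ty":20,"tz":0,"ax":0,"ay":0,"az":0,"jaw":0.7}]'; python3 -m jog '[{"tx":0,"ty":0,"tz":0,"ax":0,"ay":0,"az":0,"jaw":0.7},{"tx":0,"ty":0,"tz":0,"ax":0,"ay":0,"az":0,"jaw":0.7},{"tx":0,"ty":0,"tz":0,"ax":0,"ay":0,"az":0,"jaw":0.7}]';python3 - <<'E'
from h import *
np.set_printoptions(precision=1,suppress=True)
s=sense();c=capture("wrist");cv2.imwrite("pics/w4.png",c["color"][:,:,::-1])
M=rot(s).as_matrix();print(s["eef_pos"])
for q in ["bracket_center","latch_tab","cover_edge","gate_tip"]:
    r=place_of(q,"wrist")
    if r:
        w=dep(c,s,r[0]["centre"]);print(q,r[0],w,"tool:",M.T@(w-s["eef_pos"]))
T=w_from_c(c,s);v,u=np.mgrid[:384,:512];d=c["depth"]
P=np.stack([(u-c["cx"])/c["fx"]*d,-(v-c["cy"])/c["fy"]*d,-d],-1)@T[:3,:3].T+T[:3,3]
th=.152;L=P[...,:2]-[588,19.5];lx=L@[np.cos(th),np.sin(th)];ly=L@[-np.sin(th),np.cos(th)]
m=(d>0)&(abs(P[...,2]-46)<5)&(lx>-38)&(lx<29)&(ly>-160)&(ly<-10)
print("upright top lane x",np.percentile(lx[m],[2,98]),"y",np.percentile(ly[m],[2,98]),"z",np.median(P[...,2][m]),m.sum())
E
```

```text
time_s: 6.7
eef_pos: [590.0, -128.2, 197.4]
ee_rot: [0.002, 0.652, 0.758, 0.001]
force: [0.5, -1.0, -0.6]
grip_width: 0.146
grip_force: 0.0
time_s: 7.08
eef_pos: [587.9, -126.8, 195.2]
ee_rot: [-0.0, 0.651, 0.759, -0.0]
force: [-0.7, 0.1, 0.9]
grip_width: 0.146
grip_force: 0.0
[ 587.9 -126.8  195.2]
bracket_center {'centre': [270.7, 87.7], 'conf': 0.96} [592.4 -42.9  29.8] tool: [ 82.3  17.2 165.5]
latch_tab {'centre': [189.6, 116.1], 'conf': 0.61} [533.4 -74.9  87.2] tool: [ 59.6 -46.  108.1]
cover_edge {'centre': [456.2, 121.5], 'conf': 0.95} [782.6 -45.    1.9] tool: [ 51.5 204.9 193.2]
gate_tip {'centre': [242.2, 13.4], 'conf': 0.67} [557.2  17.7   6.6] tool: [147.5  -8.4 188.6]
upright top lane x [-31.4  21.7] y [-94.  -86.3] z 46.40166992229729 625
```

View pics/w4.png

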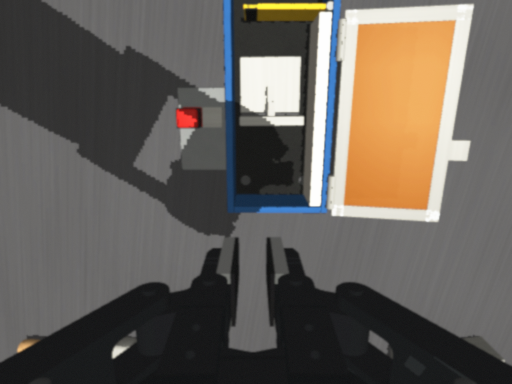

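The cover lies fully open at right (~(395,110)) and the bracket's upright is at lane y −94, x −31..22. Before lowering, I'll check the gripper's width profile against the lane width.

```bash
python3 - <<'E'
from h import *
np.set_printoptions(precision=1,suppress=True)
c=capture("wrist");T=np.array(c["mount"]);v,u=np.mgrid[:384,:512];d=c["depth"]
P=np.stack([(u-c["cx"])/c["fx"]*d,-(v-c["cy"])/c["fy"]*d,-d],-1)@T[:3,:3].T+T[:3,3]
g=P[(d>0)&(v>230)&(P[...,2]<30)]
for z in range(10,-120,-10):
    q=g[(g[:,2]<z)&(g[:,2]>=z-10)]
    if len(q): print(z,len(q),"y",q[:,1].min(),q[:,1].max(),"xmax",q[:,0].max())
E
```

```text
0 248 y -17.971399372541317 18.979799349744717 xmax 10.476322167601275
-10 693 y -19.435566736223425 20.63419450292431 xmax 10.747291166986237
-20 867 y -19.489405612160024 20.69446371825101 xmax 10.835992186344164
-30 1181 y -19.399881696388107 20.486989545170225 xmax 10.853331355096273
-40 2003 y -37.68863915621884 39.11359733500079 xmax 13.508105053292702
-50 7277 y -43.64808195753214 44.937844190730644 xmax 13.448157247886726
-60 5730 y -50.4033653559087 51.3840238125723 xmax 16.818880270294017
-70 10163 y -57.13583117948178 57.913212622899344 xmax 17.444780916901927
-80 9637 y -57.55900803518992 59.28837449469803 xmax 17.466989231073157
-90 1354 y -19.16500192504922 20.25702654543185 xmax 19.716886298376018
```

```bash
python3 -m jog '[{"tx":17,"ty":21,"tz":0,"ax":0,"ay":0,"az":0,"jaw":0.85},{"tx":0,"ty":0,"tz":45,"ax":0,"ay":0,"az":0,"jaw":0.85},{"tx":0,"ty":0,"tz":45,"ax":0,"ay":0,"az":0,"jaw":0.85},{"tx":0,"ty":0,"tz":30,"ax":0,"ay":0,"az":0,"jaw":0.85},{"tx":0,"ty":0,"tz":0,"ax":0,"ay":0,"az":0,"jaw":0.85}]';python3 - <<'E'
from h import *
np.set_printoptions(precision=1,suppress=True)
s=sense();c=capture("wrist");cv2.imwrite("pics/w5.png",c["color"][:,:,::-1])
T=w_from_c(c,s);v,u=np.mgrid[:384,:512];d=c["depth"]
P=np.stack([(u-c["cx"])/c["fx"]*d,-(v-c["cy"])/c["fy"]*d,-d],-1)@T[:3,:3].T+T[:3,3]
Q=(P-s["eef_pos"])@rot(s).as_matrix();z=P[...,2]
r=slice(120,200)
m=(d>0)&(abs(z-51)<4)&(v<235)&(abs(Q[...,1])<60)
for a in range(10,60,10):
    k=m&(abs(Q[...,0]-a)<5); y=np.sort(Q[...,1][k]); b=np.histogram(y,bins=np.arange(-60,62,4)); print(a,[(int(e),int(n)) for n,e in zip(*b) if n>3])
m=(d>0)&(abs(z-46)<4)&(abs(Q[...,1])<28)&(v<235)&(Q[...,0]<60);print("rear x tool",np.percentile(Q[...,0][m],[2,98]),np.percentile(Q[...,1][m],[2,98]))
E
```

```text
time_s: 8.0
eef_pos: [605.6, -106.3, 73.4]
ee_rot: [-0.002, 0.651, 0.759, -0.001]
force: [0.4, 0.3, 0.0]
grip_width: 0.077
grip_force: 0.0
10 [(-60, 124), (-56, 137), (-52, 128), (-48, 136), (-44, 111), (-40, 127), (32, 120), (36, 125), (40, 148), (44, 135), (48, 20), (52, 7)]
20 [(-60, 133), (-56, 138), (-52, 138), (-48, 128), (-44, 121), (-40, 137), (32, 119), (36, 139), (40, 152), (44, 135), (48, 30), (52, 7)]
30 [(-60, 61), (-56, 63), (-52, 69), (-48, 128), (-44, 123), (-40, 137), (-28, 4), (-20, 4), (-16, 5), (-12, 7), (-4, 4), (32, 128), (36, 144), (40, 154), (44, 149), (48, 28), (52, 5)]
40 [(-48, 130), (-44, 131), (-40, 147), (-32, 9), (-28, 15), (-24, 7), (-20, 9), (-16, 18), (-12, 9), (-8, 16), (-4, 13), (0, 15), (4, 14), (8, 14), (12, 18), (16, 10), (20, 20), (32, 129), (36, 149), (40, 172), (44, 151), (48, 30), (52, 5)]
50 [(-60, 123), (-56, 119), (-52, 119), (-48, 148), (-44, 138), (-40, 154), (32, 142), (36, 156), (40, 173), (44, 160), (48, 29), (52, 8)]
rear x tool [32.8 40.8] [-26.9  23.6]
```

View pics/w5.png

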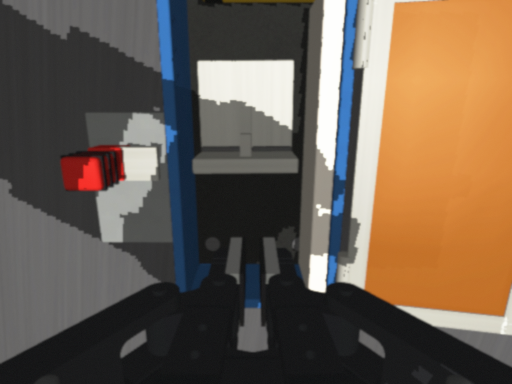

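Bracket rear edge at row ~172, about 33 mm ahead of the TCP, and the lane walls are symmetric about the fingers. Lowering, then pushing in small steps.

```bash
python3 -m jog '[{"tx":0,"ty":0,"tz":25,"ax":0,"ay":0,"az":0,"jaw":0.85},{"tx":0,"ty":0,"tz":20,"ax":0,"ay":0,"az":0,"jaw":0.85},{"tx":0,"ty":0,"tz":14,"ax":0,"ay":0,"az":0,"jaw":0.85},{"tx":0,"ty":0,"tz":0,"ax":0,"ay":0,"az":0,"jaw":0.85}]'; python3 -m jog '[{"tx":8,"ty":0,"tz":0,"ax":0,"ay":0,"az":0,"jaw":0.85},{"tx":7,"ty":0,"tz":0,"ax":0,"ay":0,"az":0,"jaw":0.85},{"tx":5,"ty":0,"tz":0,"ax":0,"ay":0,"az":0,"jaw":0.85},{"tx":5,"ty":0,"tz":0,"ax":0,"ay":0,"az":0,"jaw":0.85},{"tx":5,"ty":0,"tz":0,"ax":0,"ay":0,"az":0,"jaw":0.85}]'
```

```text
time_s: 8.55
eef_pos: [606.8, -106.8, 16.6]
ee_rot: [0.0, 0.651, 0.759, 0.0]
force: [-0.2, -0.6, 0.2]
grip_width: 0.074
grip_force: 0.0
time_s: 9.18
eef_pos: [602.4, -77.1, 16.6]
ee_rot: [0.001, 0.651, 0.759, 0.0]
force: [1.3, -2.7, 1.1]
grip_width: 0.072
grip_force: 1.3
```

```bash
for i in 1; do python3 -m jog '[{"tx":10,"ty":0,"tz":0,"ax":0,"ay":0,"az":0,"jaw":0.85},{"tx":10,"ty":0,"tz":0,"ax":0,"ay":0,"az":0,"jaw":0.85},{"tx":10,"ty":0,"tz":0,"ax":0,"ay":0,"az":0,"jaw":0.85},{"tx":10,"ty":0,"tz":0,"ax":0,"ay":0,"az":0,"jaw":0.85},{"tx":8,"ty":0,"tz":0,"ax":0,"ay":0,"az":0,"jaw":0.85}]'; done; python3 -m jog '[{"tx":8,"ty":0,"tz":0,"ax":0,"ay":0,"az":0,"jaw":0.85},{"tx":8,"ty":0,"tz":0,"ax":0,"ay":0,"az":0,"jaw":0.85},{"tx":8,"ty":0,"tz":0,"ax":0,"ay":0,"az":0,"jaw":0.85},{"tx":8,"ty":0,"tz":0,"ax":0,"ay":0,"az":0,"jaw":0.85}]'; python3 - <<'E'
from h import *
c=capture("wrist");cv2.imwrite("pics/w6.png",c["color"][:,:,::-1])
E
```

```text
time_s: 9.8
eef_pos: [594.9, -29.4, 16.5]
ee_rot: [0.001, 0.651, 0.759, -0.0]
force: [0.3, -6.4, 2.9]
grip_width: 0.074
grip_force: 3.0
time_s: 10.3
eef_pos: [589.9, 2.4, 16.5]
ee_rot: [0.0, 0.651, 0.759, -0.0]
force: [0.4, -4.2, 2.5]
grip_width: 0.071
grip_force: 2.4
```

View pics/w6.png

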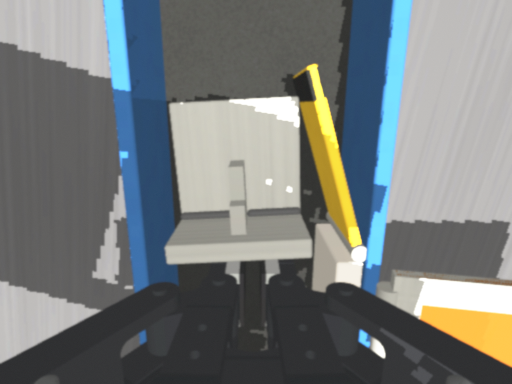

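The bracket is flat and square at (240,180), with the gate at (330,160) riding along its right side. I'll continue about 122 mm.

```bash
python3 -m jog '[{"tx":10,"ty":0,"tz":0,"ax":0,"ay":0,"az":0,"jaw":0.85},{"tx":10,"ty":0,"tz":0,"ax":0,"ay":0,"az":0,"jaw":0.85},{"tx":10,"ty":0,"tz":0,"ax":0,"ay":0,"az":0,"jaw":0.85},{"tx":10,"ty":0,"tz":0,"ax":0,"ay":0,"az":0,"jaw":0.85},{"tx":10,"ty":0,"tz":0,"ax":0,"ay":0,"az":0,"jaw":0.85}]'; python3 -m jog '[{"tx":10,"ty":0,"tz":0,"ax":0,"ay":0,"az":0,"jaw":0.85},{"tx":10,"ty":0,"tz":0,"ax":0,"ay":0,"az":0,"jaw":0.85},{"tx":10,"ty":0,"tz":0,"ax":0,"ay":0,"az":0,"jaw":0.85},{"tx":10,"ty":0,"tz":0,"ax":0,"ay":0,"az":0,"jaw":0.85},{"tx":10,"ty":0,"tz":0,"ax":0,"ay":0,"az":0,"jaw":0.85}]'; python3 -m jog '[{"tx":8,"ty":0,"tz":0,"ax":0,"ay":0,"az":0,"jaw":0.85},{"tx":7,"ty":0,"tz":0,"ax":0,"ay":0,"az":0,"jaw":0.85},{"tx":5,"ty":0,"tz":0,"ax":0,"ay":0,"az":0,"jaw":0.85},{"tx":2,"ty":0,"tz":0,"ax":0,"ay":0,"az":0,"jaw":0.85},{"tx":-4,"ty":0,"tz":0,"ax":0,"ay":0,"az":0,"jaw":0.85}]'
```

```text
time_s: 10.98
eef_pos: [582.2, 52.1, 16.3]
ee_rot: [-0.0, 0.651, 0.759, -0.0]
force: [-0.4, -4.3, 3.9]
grip_width: 0.076
grip_force: 2.1
time_s: 11.6
eef_pos: [574.7, 101.7, 16.2]
ee_rot: [-0.0, 0.651, 0.759, 0.0]
force: [0.8, -2.7, 1.6]
grip_width: 0.075
grip_force: 1.1
time_s: 12.22
eef_pos: [572.0, 118.9, 16.2]
ee_rot: [-0.0, 0.651, 0.759, 0.0]
force: [1.0, 0.1, -1.1]
grip_width: 0.075
grip_force: 0.0
```

Lift straight up, then move back to see the gate, bracket and cover.

```bash
python3 -m jog '[{"tx":0,"ty":0,"tz":-20,"ax":0,"ay":0,"az":0,"jaw":0.85},{"tx":0,"ty":0,"tz":-50,"ax":0,"ay":0,"az":0,"jaw":0.85},{"tx":0,"ty":0,"tz":-60,"ax":0,"ay":0,"az":0,"jaw":0.85},{"tx":0,"ty":0,"tz":-60,"ax":0,"ay":0,"az":0,"jaw":0.85},{"tx":-50,"ty":0,"tz":-30,"ax":0,"ay":0,"az":0,"jaw":0.85}]'; python3 -m jog '[{"tx":-50,"ty":-20,"tz":0,"ax":0,"ay":0,"az":0,"jaw":0.85},{"tx":-50,"ty":0,"tz":0,"ax":0,"ay":0,"az":0,"jaw":0.85},{"tx":-20,"ty":0,"tz":0,"ax":0,"ay":0,"az":0,"jaw":0.85},{"tx":0,"ty":0,"tz":0,"ax":0,"ay":0,"az":0,"jaw":0.85},{"tx":0,"ty":0,"tz":0,"ax":0,"ay":0,"az":0,"jaw":0.85}]'; python3 - <<'E'
from h import *
np.set_printoptions(precision=1,suppress=True)
s=sense();c=capture("wrist");cv2.imwrite("pics/w7.png",c["color"][:,:,::-1]);print(s["eef_pos"])
th=.152
for q in ["bracket_center","latch_tab","cover_edge","gate_tip"]:
    r=place_of(q,"wrist")
    if r:
        w=dep(c,s,r[0]["centre"]);L=w[:2]-[588,19.5];print(q,r[0],w,"lane",L@[np.cos(th),np.sin(th)],L@[-np.sin(th),np.cos(th)])
E
```

```text
time_s: 12.85
eef_pos: [580.1, 70.5, 240.0]
ee_rot: [0.002, 0.65, 0.76, 0.002]
force: [0.4, 0.1, -0.9]
grip_width: 0.076
grip_force: 0.0
time_s: 13.48
eef_pos: [578.0, -51.1, 236.2]
ee_rot: [-0.0, 0.651, 0.759, 0.0]
force: [0.4, 1.3, -0.1]
grip_width: 0.074
grip_force: 0.0
[578.  -51.1 236.2]
latch_tab {'centre': [198.0, 195.7], 'conf': 0.83} [531.1 -71.7  87. ] lane -70.04170163863978 -81.5565425359155
cover_edge {'centre': [415.6, 199.2], 'conf': 0.97} [778.4 -61.8   2.1] lane 175.90441833898677 -109.16181976739178
gate_tip {'centre': [241.3, 107.7], 'conf': 0.85} [557.1  11.1   6.6] lane -31.854044933485888 -3.6409884658410565
```

View pics/w7.png

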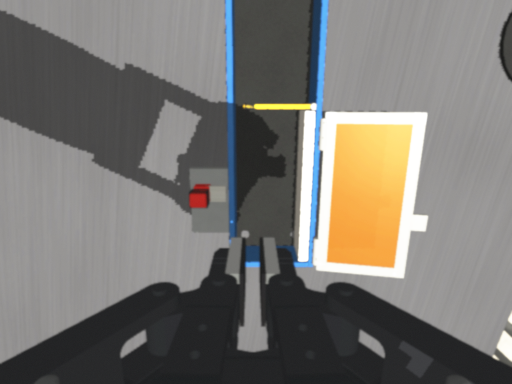

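The gate is shut across the lane at (280,106), the cover is open at (370,195) and the latch is slid. The bracket is out of frame ahead, so I'll check it from the side camera.

```bash
python3 - <<'E'
from h import *
s=sense();c=capture("side");cv2.imwrite("pics/s8.png",cv2.resize(c["color"][130:290,180:340,::-1],None,fx=3.5,fy=3.5,interpolation=cv2.INTER_CUBIC))
th=.152
for q in ["bracket_center","gate_tip"]:
    r=place_of(q,"side")
    if r:
        w=atz(c,s,r[0]["centre"],25);L=w[:2]-[588,19.5];print(q,r[0],"lane",L@[np.cos(th),np.sin(th)],L@[-np.sin(th),np.cos(th)])
E
```

```text
bracket_center {'centre': [241.4, 231.6], 'conf': 0.95} lane -2.0395287705595706 152.13089681593252
gate_tip {'centre': [259.7, 196.5], 'conf': 0.7} lane -26.63237097562533 -15.71729028976246
```

View pics/s8.png

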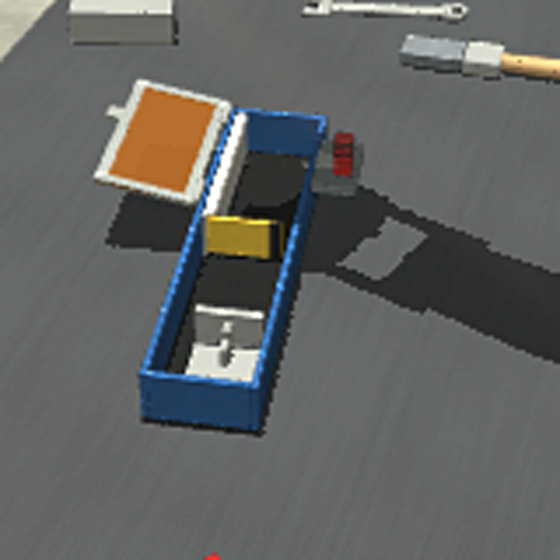

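The side view confirms it: the cover is open, the gate is shut (240,237), and the bracket is upright in the outfeed (228,340) at lane y of about 150.

```bash
python3 -c "from rig import finish_job; print(finish_job())"
```

```text
the job is handed in; nothing more can be done
None
```

The job is done and handed in at about 14 s on the robot clock: the cover is open, the bracket stands upright wholly past the gate at lane y of about 150, the gate is shut behind it, and the arm never went near the bystanders.

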